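# Butt a tube against a push-latched pop-up stop, then drop the stop

### The arm

A 6-joint arm with a two-finger parallel gripper is mounted at the origin on the work surface. World frame = base frame: x ahead of the robot, y to its left, z up, the work surface at z = 0. Lengths are in m, angles in rad, forces in N, time in s.
With the tool pointing down it reaches from about 0.35 to 0.975 m from the base axis. Payload 4.9 kg.
Tool frame: the origin (TCP) lies at the very end of the fingers, on their centre line; the grasp point (between the pads) lies 19 mm behind it; z points along the fingers, y is the direction in which the jaws open and shut (so a half turn about z gives the same grasp; the last joint's range is limited). The gripper opens to 85 mm and grips with 20 to 120 N. Pads are 22 mm wide; open, the fingers measure 114 mm over their backs; the gripper's body (76 mm by 85 mm) begins 54 mm behind the grasp point. The pads swing forward as they close: fully open they stand 13 mm farther back than shut.
Start: joints at [-1.239, 0.053, 1.613, -0, 1.476, -0.119], TCP at [0.272, -0.563, 0.231] pointing down, gripper open.
Joint ranges: [-3.01, 3.01], [-1.01, 2.22], [0.06, 2.58], [-1.02, 4.17], [0.09, 2.62], [-3.14, 3.14]. Speed limits (rad/s): [2.57, 2.57, 3.14, 3.14, 3.14, 3.14].

### API

Orientations are given as a rotation vector (axis times angle).
In Python, from bench import telemetry, camera, ctrl gives the robot as it stands.
- The arm moves only by the tool servo_tool, never from a script. Its argument "deltas" is a list that holds one entry, the list of rows, each a list of 6 numbers: the shift along the tool's x, y, z in mm, then the turn, a rotation vector about the tool's x, y, z in rad. In form: [[[tx, ty, tz, rx, ry, rz], ...]]. A call has exactly 8 rows; each row shifts and turns the commanded pose from where the row before left it, along the tool's axes as they then stand; what a row does not reach is not made up. A row lasts 1/10 s, in which the tool goes at most 50 mm and 8.59 degrees, less where a joint would pass 70% of its speed; a pose out of reach is approached as far as the arm can. A call is refused whole if a number of a shift passes 50 or a number of a turn 0.15, either way. A call with a gripper value outside its range is refused whole. "grip" is the closure, from 0 (fully open) to 1 (shut), set as the call begins (left out, the last holds). The fingers move at their own pace and stop on an object; the grip force is fixed at half the most. Time passes only in rows, so rows that do not move let the fingers close, or fill a call up. It gives the time, the measured TCP pose, the force and the opening at its end, in the units of the state.
- telemetry.observe(): the state, without advancing time (a new reading comes with each control period).
- camera(name): name is "scene" or "top"; returns a dict with "img" (384x512x3 uint8, red, green, blue), "z_map" (384x512 float32, m along the optical axis (not along the pixel's ray), 0 where there is no reading), "fx", "fy", "cx", "cy" (pixels), "cam_to_world" (4x4, takes a point from camera to world coordinates). Camera axes: x right, y down, z forward; pixel columns grow to the right and rows downward; lengths in m; the calibration is good to about 2 mm. A picture is of the moment at which its call begins.
- ctrl.job_done(): hands the job in, once; it reports no verdict.
The state is a dict: "clock": time; "q": joint angles; "joint_vel": joint speeds; "effort": joint torques, N m; "position": TCP position; "ee_rot": TCP orientation; "force": force on the tool from outside, world axes, zero at the start; "wrist_torque": the same for the moment, N m; "grip_width": finger opening in m.
Only numpy, scipy, OpenCV 4.12 (cv2) and the standard library are available. Lean on these libraries where they do the work, as an engineer would, in place of code of your own. Each camera call takes 0.05 s, during which the arm holds its last target.

### The job

Press the push-latched pop-up stop on the fixture plate fully down once so that it springs up, slide the square tube along its bed until its side lies along both lugs and its end is snug against the raised stop, and keep it pushed there for about half a second. Then let go of the tube and press the stop fully down again so that it latches down, leaving the tube where it is seated. Do not force anything (about 20 N is plenty), and leave the other tools where they are.

Things in the scene. Friction and masses are not known exactly. Their poses are not given: they have to be found in the camera images.
- plate: Fixed steel plate, 220 (x) x 440 (y) x 20; origin under its centre, at table height. A flat bed on it (top 34 above the table) spans x -50..30, y -160..75. Two lugs, 16 (x) x 14 (y), tops 52 above the table, stand at y = -65 and y = 30; their -x faces lie at plate x = 12.5, so the seated tube's centre line is at plate x = 0. 81 is free between them along y.
- carriage: Flat frame of the pop-up stop, fixed on the plate beyond the +y end of the bed, 64 x 61 x 2; origin at its centre on the plate's top face (20 above the table), axes parallel to the plate's. Its place along plate y is 103 to 127. The seated tube's end comes to carriage y = -22, the stop's face.
- stop (a joint): Push-push latched stop, m: about 0 = up (top 47 above the table), 0.0165 = latched down (top 30 above the table; it starts so), 0.0245 = firm cushioned bottom. A spring lifts it: 5 N when up, 10 N at the bottom. Each press to the bottom and release changes its state; a press short of about 0.0235 changes nothing. Feel for the bottom, stop at 13 to 14 N, and check the state after it has risen.
- stop_top (a point): Centre of the stop's flat top; moves with the stop, which is a plain steel block 40 (x) x 44 (y) that moves only up and down through the carriage. Down, its top is 4 below the bed's level; at the bottom it is 2.5 above the plate. z up.
- tube: Loose square steel tube, 25 x 25, 180 along y, 0.23 to 0.46 kg, lying on the bed; origin at the centre of its underside, x across it. It starts 9 to 18 off the lugs (towards -x), askew by up to 3.5 degrees, its +y end 20 to 65 short of the stop. It spans both lugs from the start, so it can be pushed: a push at its side between the lugs squares it. It drags 1 to 4 N on the bed, more if borne down on.
- tube_end (a point): Centre of the tube's +y end face, the end that meets the stop.
- magnet: Bystander: small open-triangle welding magnet, 50 x 45 x 14, lying on the plate.
- scriber: Bystander: thin scriber, 90 long, 8 to 10 thick, lying on the plate near its front edge.
- offcut: Bystander: flat steel offcut 30 x 60 x 12, lying on the plate.
- tape: Bystander: tape measure, 75 x 40 x 70, standing on the table.
- spanner: Bystander: spanner lying on the table.
- trysquare: Bystander: try square lying on the table.
There are look-alikes about, which are no part of the job. What is meant by the tube is not pink or red, and is the larger of those in its own colour.

How it is judged:
On the way, in this order (a step that is already met when the one before it is completed fails the run):
1. the stop has sprung fully up (within 4 mm) (value of joint stop below 0.004 m), for 0.2 s.
2. with the stop still up, the tube lies along both lugs (within 2.5 mm, 0.03 rad), its end within 1.5 mm of the stop and pushed against it with more than 1.5 N for 0.2 s (value of joint stop below 0.004 m and contact force between tube and carriage above 1.5 N and y of tube_end in the frame of carriage between -0.0235 and -0.0195 m and x of tube in the frame of plate between -0.0025 and 0.003 m and angle between the y axis of tube and the y axis of plate, either way round below 0.03 rad and angle between tube's own z axis and vertical below 0.05 rad and z of tube in the frame of plate between 0.031 and 0.037 m), for 0.2 s.
At the end, for the whole second after the job is handed in: The stop is latched down again (joint 0.0135 to 0.0195), the tube lies still and flat on the bed, its end within 2.5 mm of the stop's face plane, its side within 3 mm of the lugs and parallel to them within 0.03 rad (value of joint stop between 0.0135 and 0.0195 m and linear speed of tube below 0.01 m/s and y of tube_end in the frame of carriage between -0.0245 and -0.0195 m and x of tube in the frame of plate between -0.003 and 0.003 m and angle between the y axis of tube and the y axis of plate, either way round below 0.03 rad and angle between tube's own z axis and vertical below 0.05 rad and z of tube in the frame of plate between 0.031 and 0.037 m); the robot touches nothing.
It fails at once if the stop is pressed with more than 25 N (contact force between the arm and carriage above 25 N).
It fails at once if the stop is pressed by the fingers with more than 25 N (contact force between the fingers and carriage above 25 N).
It fails at once if the tube is pushed against the stop with more than 25 N (contact force between tube and carriage above 25 N).
It fails at once if the tube is pressed on the plate or its lugs with more than 35 N (contact force between tube and plate above 35 N).
It fails at once if a bystander is shifted by more than 30 mm (distance of any of magnet, scriber, offcut, tape, spanner, trysquare from where it was at the start of the episode above 0.03 m).
It also fails if it takes over 72 s, if anything falls off the work surface, if the arm or the gripper's body presses on something with over 40 N, if the wrist force passes 120 N, or if a joint passes its speed limit or range.

## Working session

There is one attempt and no reset: what is moved stays moved. The work goes in short steps, Python scripts to look and compute and a tool call to move; the robot and the scene stay as the last step left them, time stands still between calls to the robot, and variables do not carry over. Pictures are saved under pics/ and viewed, and the job is handed in when it is done.

Besides the shell and the picture viewer there is one more tool, called after ">>>" as name(argument=value, ...) on one line, values as JSON. servo_tool: Moves the arm, as the interface text tells. Its arguments: {"type":"object","properties":{"deltas":{"type":"array","items":{"type":"array","items":{"type":"array","items":{"type":"number"}}}},"grip":{"type":"number"}},"required":["deltas"]}

```bash
mkdir -p pics; cat > h.py <<'E'
import numpy as np,cv2
from bench import telemetry,camera,ctrl
def snap(name,tag):
    c=camera(name); np.savez('pics/%s.npz'%tag,**c); cv2.imwrite('pics/%s.png'%tag,c['img'][:,:,::-1]); return c
def load(tag): return dict(np.load('pics/%s.npz'%tag))
def pw(c,u,v,z=None):
    M=c['cam_to_world']; r=np.array([(u-c['cx'])/c['fx'],(v-c['cy'])/c['fy'],1.])
    if z is None:
        d=c['z_map'][int(round(v)),int(round(u))]
    else:
        R=M[:3,:3]@r; d=(z-M[2,3])/R[2]
    return M[:3,:3]@(r*d)+M[:3,3]
def crop(tag,u0,v0,u1,v1,s):
    im=cv2.imread('pics/%s.png'%tag)[v0:v1,u0:u1]; cv2.imwrite('pics/%s_c%d_%d.png'%(tag,u0,v0),cv2.resize(im,None,fx=s,fy=s,interpolation=cv2.INTER_CUBIC))
E
python3 - <<'E'
from h import *
print(telemetry.observe())
for n in('scene','top'):
    c=snap(n,n+'0'); print(n,c['fx'],c['cam_to_world'])
E
```

```text
{'clock': 0.0, 'q': array([-1.23900668e+00,  5.33819711e-02,  1.61429419e+00,  4.67404178e-06,
        1.47600945e+00, -1.19006160e-01]), 'joint_vel': array([ 9.11425708e-05,  1.64765559e-04,  3.75932496e-04, -7.79197392e-04,
        5.58493693e-04,  6.39131244e-04]), 'effort': array([-1.68594528e-03, -3.93680835e+01, -3.70177674e+01, -1.79461103e-04,
        7.21996883e-03,  7.52765231e-06]), 'position': array([ 0.27209403, -0.56196796,  0.23004735]), 'ee_rot': array([-3.06009804e+00, -7.01661880e-01,  3.41621710e-04]), 'force': array([ 0.32720751, -0.76218582,  0.09312723]), 'wrist_torque': array([ 0.01730298, -0.00885215, -0.00785975]), 'grip_width': 0.08549157304067094}
scene 377.7614539600767 [[ 7.61501824e-01  5.39835448e-01 -3.58737593e-01  8.94866615e-01]
 [ 6.48162454e-01 -6.33687983e-01  4.22285417e-01 -4.25576776e-01]
 [ 6.36935330e-04 -5.54091354e-01 -8.32455624e-01  9.01549495e-01]
 [ 0.00000000e+00  0.00000000e+00  0.00000000e+00  1.00000000e+00]]
top 443.05930234286257 [[-2.62268125e-02 -9.81114583e-01  1.91641149e-01  2.92725041e-01]
 [-9.99655488e-01  2.55428716e-02 -6.03885559e-03  1.03256012e-02]
 [ 1.02974402e-03 -1.91733506e-01 -9.81446485e-01  1.34726289e+00]
 [ 0.00000000e+00  0.00000000e+00  0.00000000e+00  1.00000000e+00]]
```

View pics/scene0.png

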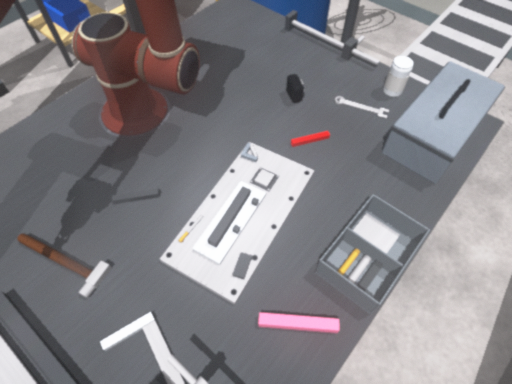

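View pics/top0.png

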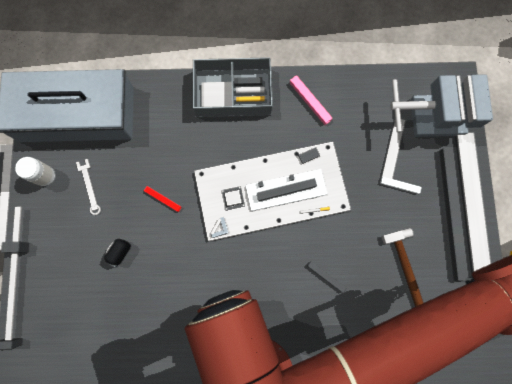

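```bash
python3 - <<'E'
from h import *
crop('top0',185,135,360,250,4.5)
crop('scene0',155,135,320,305,3.5)
c=load('top0')
z=c['z_map'];print((z==0).mean())
E
```

```text
0.0037943522135416665
```

View pics/top0_c185_135.png

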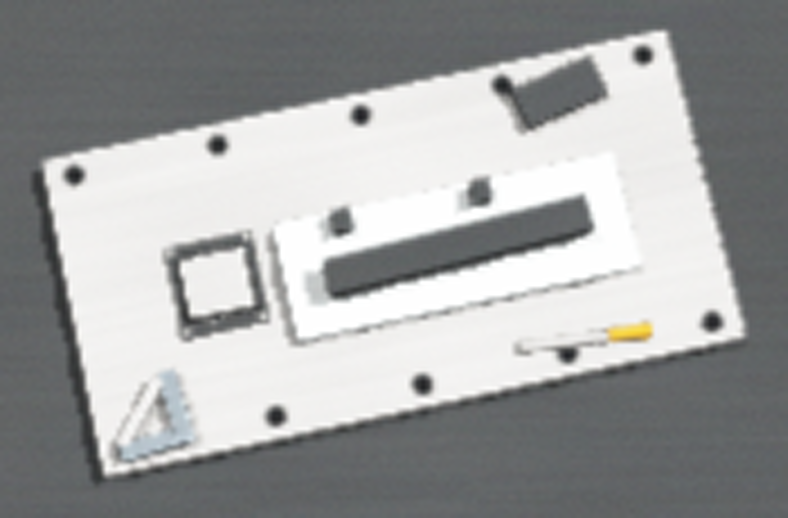

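View pics/scene0_c155_135.png

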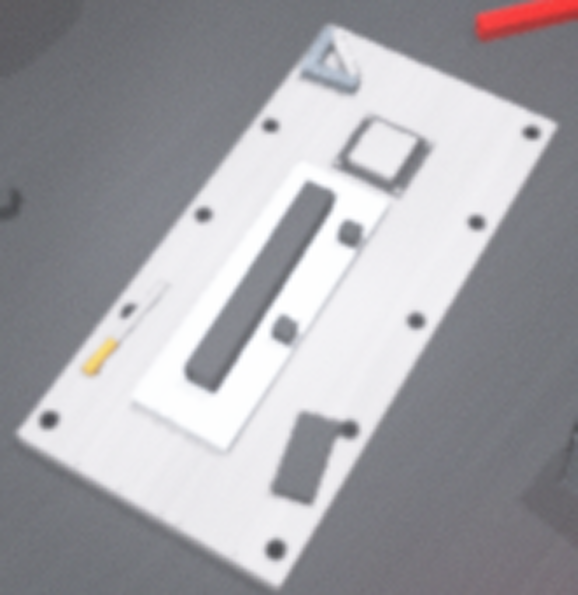

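```bash
python3 - <<'E'
from h import *
def P(tag,off,s,pts,z):
    c=load(tag); return [pw(c,(u+.5)/s-.5+off[0],(v+.5)/s-.5+off[1],z) for u,v in pts]
# order: (-x,+y),(+x,+y),(+x,-y),(-x,-y)
model=np.array([[-.11,.22],[.11,.22],[.11,-.22],[-.11,-.22]])
def fit(m,w):
    mc,wc=m.mean(0),w.mean(0); H=(m-mc).T@(w-wc); a=np.arctan2(H[0,1]-H[1,0],H[0,0]+H[1,1])
    R=np.array([[np.cos(a),-np.sin(a)],[np.sin(a),np.cos(a)]]); t=wc-R@mc
    return R,t,a,(m@R.T+t-w)
F={}
for tag,off,s,pts in (('top0',(185,135),4.5,[(102,478),(42,160),(667,30),(745,337)]),('scene0',(155,135),3.5,[(331,25),(557,125),(278,588),(17,433)])):
    w=np.array(P(tag,off,s,pts,.02))[:,:2]
    R,t,a,r=fit(model,w); F[tag]=(R,t); print(tag,t,np.degrees(a),(r*1000).round(1).tolist())
    inv=lambda p:(R.T@(p[:2]-t)*1000).round(1)
    q={'top0':dict(bed=([(273,228),(612,153),(640,268),(297,342)],.034),tube=([(325,262),(586,196),(593,232),(332,297)],.059),lug=([(341,222),(480,192)],.052),car=([(165,248),(250,234),(268,318),(183,338)],.022)),
       'scene0':dict(bed=([(305,162),(398,196),(226,450),(133,402)],.034),lug=([(350,232),(285,328)],.052),car=([(373,116),(432,147),(398,194),(335,160)],.022),tube=([(304,183),(335,195),(218,380),(186,372)],.059))}[tag]
    for k,(pp,z) in q.items(): print(k,[inv(p).tolist() for p in P(tag,off,s,pp,z)])
    c=load(tag)
    for u,v in [((pts[0][0]+pts[2][0])/2,0)]: pass
c=load('top0')
for n,u,v in (('stop',215,285),('tube',460,245),('plate',600,120),('bed',450,290)):
    print(n,pw(c,u/4.5+185,v/4.5+135))
c=load('scene0')
for n,u,v in (('stop',383,150),('tube',262,285),('plate',450,270),('bed',190,400)):
    print(n,pw(c,u/3.5+155,v/3.5+135))
E
```

```text
top0 [ 0.53402821 -0.06349523] 10.638621168174016 [[0.7, -0.6], [-0.0, 0.8], [0.2, 0.7], [-0.9, -0.9]]
bed [[27.8, 75.3], [30.2, -159.5], [-50.4, -158.8], [-50.9, 75.8]]
tube [[-6.4, 47.5], [0.6, -130.4], [-23.8, -129.2], [-30.0, 48.0]]
lug [[18.9, 31.0], [19.3, -63.6]]
car [[32.0, 149.2], [29.3, 91.0], [-29.4, 91.1], [-30.6, 149.5]]
scene0 [ 0.53426383 -0.0621213 ] 10.549451232038583 [[-1.5, 0.1], [1.7, 0.7], [0.2, 0.2], [-0.3, -1.1]]
bed [[-47.7, 76.0], [32.3, 84.6], [30.7, -159.9], [-46.4, -162.4]]
lug [[21.9, 27.6], [22.0, -66.0]]
car [[-27.4, 150.6], [29.8, 147.2], [27.9, 93.3], [-32.3, 96.7]]
tube [[-28.5, 44.5], [-2.4, 46.8], [5.0, -126.8], [-17.8, -132.8]]
stop [0.50969281 0.05440181 0.02684595]
tube [ 0.52786586 -0.10860824  0.05328437]
plate [ 0.61881773 -0.21153875  0.01850004]
bed [ 0.50118921 -0.10248999  0.03317093]
stop [0.51374375 0.0543743  0.03133928]
tube [ 0.53667358 -0.11128005  0.06124541]
plate [0.61973836 0.00792959 0.01900348]
bed [ 0.54989914 -0.20327034  0.03489618]
```

>>> servo_tool(deltas=[[[0, 0, 0, 0, 0, 0.1325], [0, 0, 0, 0, 0, 0.1325], [25, -40, 0, 0, 0, 0], [25, -40, 0, 0, 0, 0], [25, -40, 0, 0, 0, 0], [25, -40, 0, 0, 0, 0], [25, -40, 0, 0, 0, 0], [25, -40, 0, 0, 0, 0]]], grip=1)

```text
clock: 0.9
position: [0.3755, -0.297, 0.2308]
ee_rot: [-3.128, -0.29, 0.0]
force: [1.0, 0.1, 0.0]
grip_width: 0.0
```

>>> servo_tool(deltas=[[[25, -40, 0, 0, 0, 0], [25, -40, 0, 0, 0, 0], [25, -40, 0, 0, 0, 0], [25, -40, 0, 0, 0, 0], [25, -40, 10, 0, 0, 0], [25, -40, 10, 0, 0, 0], [0, 0, 30, 0, 0, 0], [0, 0, 30, 0, 0, 0]]])

```text
clock: 1.7
position: [0.4791, -0.0337, 0.1508]
ee_rot: [3.127, 0.297, 0.002]
force: [0.7, -0.2, 0.1]
grip_width: -0.0002
```

```bash
cat >> h.py <<'E'
from scipy.spatial.transform import Rotation as Ro
A=np.radians(10.6); PR=np.array([[np.cos(A),-np.sin(A)],[np.sin(A),np.cos(A)]]); PT=np.array([.5341,-.0630])
def st():
    o=telemetry.observe(); p=o['position']; R=Ro.from_rotvec(o['ee_rot']).as_matrix()
    f=o['force']
    print('t %.2f plate xy %s z %.1f'%(o['clock'],((PR.T@(p[:2]-PT))*1000).round(1),p[2]*1000),'F plate',(PR.T@f[:2]).round(2),'Fz %.2f'%f[2],'toolx yaw %.2f'%np.degrees(np.arctan2(R[1,0],R[0,0])),'tilt',np.degrees(R[:2,2]).round(2),'w %.4f'%o['grip_width'])
E
python3 -c "
from h import *
st()"
```

```text
t 1.70 plate xy [-48.7  39. ] z 150.8 F plate [ 0.69 -0.31] Fz 0.10 toolx yaw 10.86 tilt [ 0.08 -0.02] w -0.0002
```

>>> servo_tool(deltas=[[[24, -40, 0, 0, 0, 0.004], [25, -41, 0, 0, 0, 0], [0, 0, 35, 0, 0, 0], [0, 0, 35, 0, 0, 0], [0, 0, 20, 0, 0, 0], [0, 0, 10, 0, 0, 0], [0, 0, 5, 0, 0, 0], [0, 0, 0, 0, 0, 0]]])

```text
clock: 2.5
position: [0.5119, 0.0531, 0.0464]
ee_rot: [-3.129, -0.285, 0.0]
force: [0.2, -0.6, -0.7]
grip_width: -0.0002
```

```bash
python3 - <<'E'
from h import *
st()
snap('scene','s1');crop('s1',185,120,325,240,5)
E
```

```text
t 2.50 plate xy [ -0.4 118.2] z 46.4 F plate [ 0.07 -0.62] Fz -0.73 toolx yaw 10.40 tilt [-0.  0.] w -0.0002
```

View pics/s1_c185_120.png

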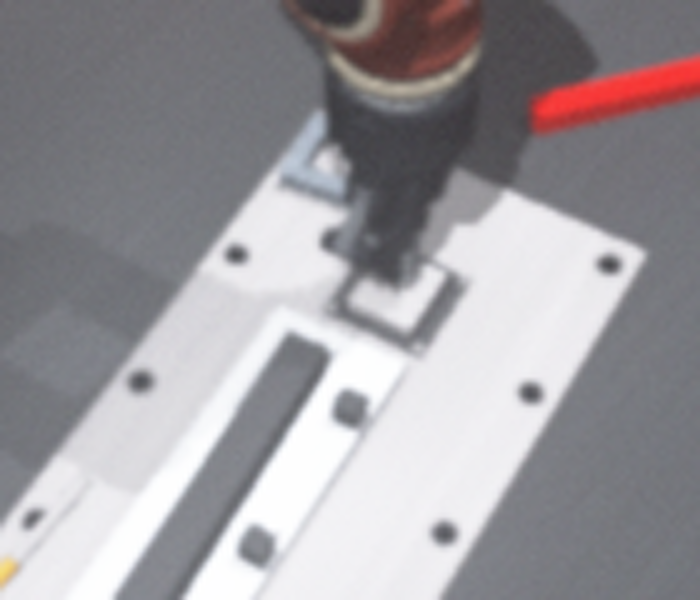

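>>> servo_tool(deltas=[[[0, -2, 10, 0, 0, 0], [0, 0, 4, 0, 0, 0], [0, 0, 1, 0, 0, 0], [0, 0, 1, 0, 0, 0], [0, 0, 1, 0, 0, 0], [0, 0, 1, 0, 0, 0], [0, 0, 1, 0, 0, 0], [0, 0, 0, 0, 0, 0]]])

```text
clock: 3.35
position: [0.5114, 0.0552, 0.0284]
ee_rot: [-3.129, -0.285, 0.002]
force: [-4.8, -0.3, 8.9]
grip_width: 0.0002
```

```bash
python3 -c "
from h import *
st()"
```

```text
t 3.35 plate xy [ -0.6 120.3] z 28.4 F plate [-4.8   0.64] Fz 8.94 toolx yaw 10.42 tilt [-0.06 -0.  ] w 0.0002
```

>>> servo_tool(deltas=[[[0, 0, 1, 0, 0, 0], [0, 0, 1, 0, 0, 0], [0, 0, 1, 0, 0, 0], [0, 0, 1, 0, 0, 0], [0, 0, 0.5, 0, 0, 0], [0, 0, 0.5, 0, 0, 0], [0, 0, 0, 0, 0, 0], [0, 0, 0, 0, 0, 0]]])

```text
clock: 4.15
position: [0.5115, 0.0552, 0.0236]
ee_rot: [-3.129, -0.285, 0.002]
force: [-5.0, 0.7, 9.1]
grip_width: -0.0001
```

```bash
python3 -c "
from h import *
st()"
```

```text
t 4.15 plate xy [ -0.5 120.3] z 23.6 F plate [-4.83  1.61] Fz 9.07 toolx yaw 10.43 tilt [-0.06 -0.  ] w -0.0001
```

>>> servo_tool(deltas=[[[0, 0, 0.5, 0, 0, 0], [0, 0, 0.5, 0, 0, 0], [0, 0, 0.3, 0, 0, 0], [0, 0, 0, 0, 0, 0], [0, 0, 0, 0, 0, 0], [0, 0, 0, 0, 0, 0], [0, 0, 0, 0, 0, 0], [0, 0, 0, 0, 0, 0]]])

```text
clock: 4.95
position: [0.5114, 0.0552, 0.0225]
ee_rot: [-3.129, -0.285, 0.002]
force: [-6.4, 0.1, 9.5]
grip_width: -0.0002
```

```bash
python3 -c "
from h import *
st()"
```

```text
t 4.95 plate xy [ -0.5 120.3] z 22.5 F plate [-6.32  1.26] Fz 9.47 toolx yaw 10.43 tilt [-0.07 -0.  ] w -0.0002
```

>>> servo_tool(deltas=[[[-0.2, 0, 0.4, 0, 0, 0], [0, 0, 0.3, 0, 0, 0], [0, 0, 0, 0, 0, 0], [0, 0, 0, 0, 0, 0], [0, 0, 0, 0, 0, 0], [0, 0, 0, 0, 0, 0], [0, 0, 0, 0, 0, 0], [0, 0, 0, 0, 0, 0]]])

```text
clock: 5.75
position: [0.5115, 0.0552, 0.0225]
ee_rot: [-3.129, -0.286, 0.002]
force: [-8.7, -0.2, 13.9]
grip_width: -0.0007
```

```bash
python3 -c "
from h import *
st()"
```

```text
t 5.75 plate xy [ -0.5 120.3] z 22.5 F plate [-8.64  1.39] Fz 13.86 toolx yaw 10.43 tilt [-0.06 -0.  ] w -0.0007
```

>>> servo_tool(deltas=[[[0, 0, -2, 0, 0, 0], [0, 0, -5, 0, 0, 0], [0, 0, -10, 0, 0, 0], [0, 0, -20, 0, 0, 0], [0, 0, -30, 0, 0, 0], [-40, 0, -20, 0, 0, 0], [-40, 40, 0, 0, 0, 0], [0, 40, 0, 0, 0, 0]]])

```text
clock: 6.55
position: [0.4474, -0.0322, 0.1068]
ee_rot: [-3.128, -0.289, 0.001]
force: [0.5, 0.9, -1.1]
grip_width: -0.0002
```

```bash
python3 - <<'E'
from h import *
st()
c=snap('scene','s2');crop('s2',185,120,325,240,5)
for u,v in((264,176),(266,180),(262,178)): print(pw(c,u,v))
E
```

```text
t 6.55 plate xy [-79.6  46.2] z 106.8 F plate [0.61 0.79] Fz -1.10 toolx yaw 10.57 tilt [-0.04  0.01] w -0.0002
[0.51638046 0.04890913 0.04861182]
[0.5288468  0.04257803 0.0477686 ]
[0.51826759 0.03797507 0.05256138]
```

View pics/s2_c185_120.png

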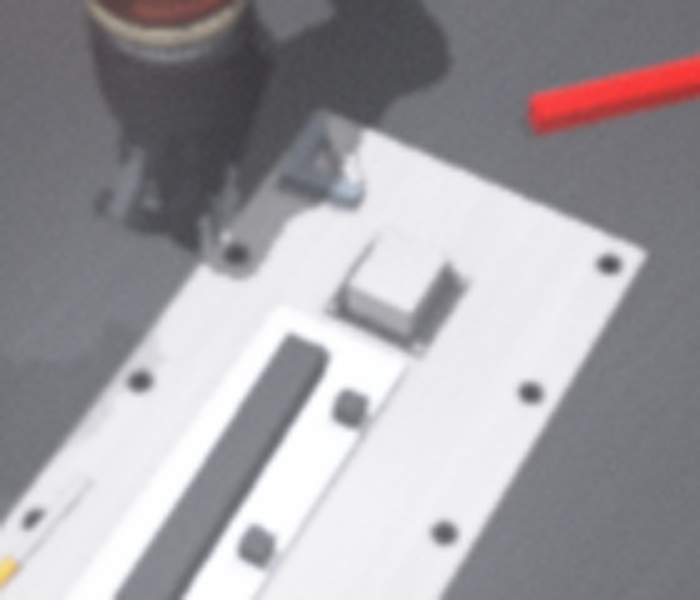

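>>> servo_tool(deltas=[[[10, 36, 0, 0, 0, 0], [12, 35, 0, 0, 0, 0], [0, 0, 30, 0, 0, 0], [0, 0, 20, 0, 0, 0], [0, 0, 10, 0, 0, 0], [0, 0, 4, 0, 0, 0], [0, 0, 0, 0, 0, 0], [0, 0, 0, 0, 0, 0]]])

```text
clock: 7.4
position: [0.4862, -0.0985, 0.0445]
ee_rot: [3.128, 0.286, 0.003]
force: [0.9, 0.3, -0.2]
grip_width: 0.0002
```

```bash
python3 - <<'E'
from h import *
st()
E
```

```text
t 7.40 plate xy [-53.6 -26.1] z 44.5 F plate [0.91 0.18] Fz -0.25 toolx yaw 10.44 tilt [ 0.11 -0.04] w 0.0002
```

>>> servo_tool(deltas=[[[8, 0, 1, 0, 0, 0], [3, 0, 1, 0, 0, 0], [2, 0, 0, 0, 0, 0], [2, 0, 0, 0, 0, 0], [2, 0, 0, 0, 0, 0], [2, 0, 0, 0, 0, 0], [2, 0, 0, 0, 0, 0], [2, 0, 0, 0, 0, 0]]])

```text
clock: 8.2
position: [0.5077, -0.0943, 0.0412]
ee_rot: [-3.129, -0.285, 0.001]
force: [-3.0, -0.6, 1.4]
grip_width: 0.0001
```

```bash
python3 - <<'E'
from h import *
st()
E
```

```text
t 8.20 plate xy [-31.7 -25.9] z 41.2 F plate [-3.05 -0.02] Fz 1.36 toolx yaw 10.42 tilt [-0.04  0.  ] w 0.0001
```

Sliding at about 3 N. Continuing toward x ≈ -23.5.

>>> servo_tool(deltas=[[[2, 0, 0, 0, 0, 0], [2, 0, 0, 0, 0, 0], [1, 0, 0, 0, 0, 0], [1, 0, 0, 0, 0, 0], [0.5, 0, 0, 0, 0, 0], [0.5, 0, 0, 0, 0, 0], [0, 0, 0, 0, 0, 0], [0, 0, 0, 0, 0, 0]]])

```text
clock: 9.0
position: [0.5147, -0.093, 0.0412]
ee_rot: [-3.129, -0.285, 0.0]
force: [-1.6, -0.7, -0.0]
grip_width: -0.0001
```

```bash
python3 - <<'E'
from h import *
st()
E
```

```text
t 9.00 plate xy [-24.6 -25.9] z 41.2 F plate [-1.73 -0.36] Fz -0.01 toolx yaw 10.42 tilt [-0.01  0.  ] w -0.0001
```

>>> servo_tool(deltas=[[[0.5, 0, 0, 0, 0, 0], [0.5, 0, 0, 0, 0, 0], [0.5, 0, 0, 0, 0, 0], [0.5, 0, 0, 0, 0, 0], [0, 0, 0, 0, 0, 0], [0, 0, 0, 0, 0, 0], [0, 0, 0, 0, 0, 0], [0, 0, 0, 0, 0, 0]]])

```text
clock: 9.8
position: [0.5156, -0.093, 0.0412]
ee_rot: [3.128, 0.286, -0.005]
force: [-6.9, -1.9, 3.9]
grip_width: 0.0002
```

```bash
python3 - <<'E'
from h import *
st()
E
```

```text
t 9.80 plate xy [-23.7 -26.1] z 41.2 F plate [-7.18 -0.62] Fz 3.86 toolx yaw 10.43 tilt [-0.18 -0.03] w 0.0002
```

>>> servo_tool(deltas=[[[0.4, 0, 0, 0, 0, 0], [0, 0, 0, 0, 0, 0], [-3, 0, 0, 0, 0, 0], [-10, 0, 0, 0, 0, 0], [-10, 0, -10, 0, 0, 0], [-10, 0, -20, 0, 0, 0], [-20, 20, -30, 0, 0, 0], [0, 40, 0, 0, 0, 0]]])

```text
clock: 10.6
position: [0.4771, -0.1614, 0.1062]
ee_rot: [3.124, 0.289, 0.013]
force: [2.2, -0.9, -0.3]
grip_width: -0.0
```

```bash
python3 - <<'E'
from h import *
st()
c=snap('scene','s3');crop('s3',185,165,285,265,6)
c=snap('top','t3');crop('t3',225,160,345,220,6.5)
E
```

```text
t 10.60 plate xy [-74.1 -86.2] z 106.2 F plate [ 2.03 -1.32] Fz -0.31 toolx yaw 10.58 tilt [ 0.49 -0.18] w -0.0000
```

View pics/s3_c185_165.png

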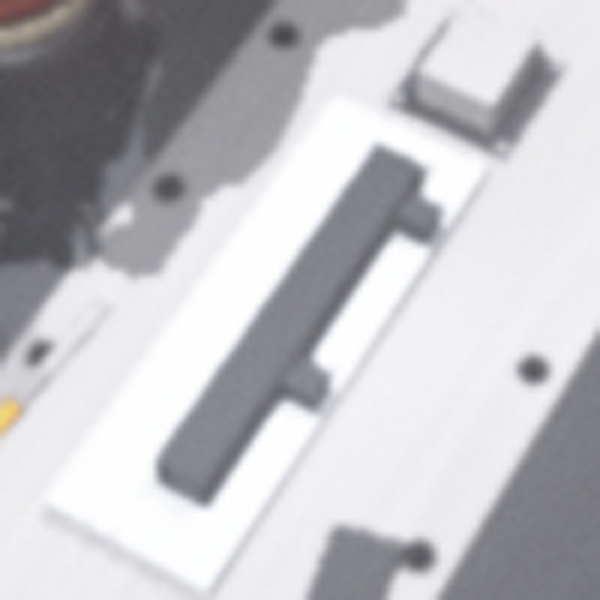

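View pics/t3_c225_160.png

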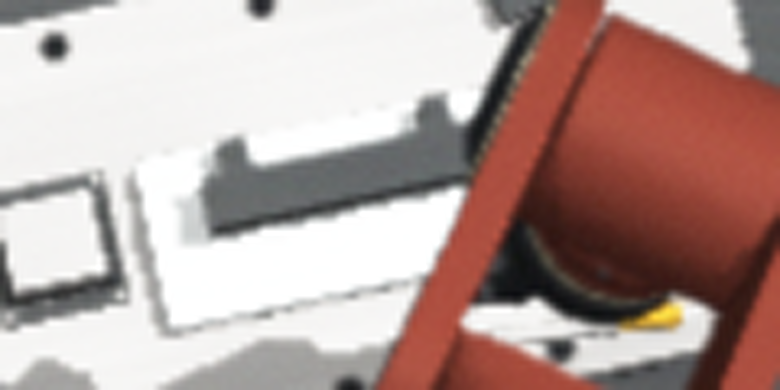

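>>> servo_tool(deltas=[[[37, 36, 0, 0, 0, 0], [37, 36, 0, 0, 0, 0], [0, 0, 0, 0, 0, 0], [0, 0, 30, 0, 0, 0], [0, 0, 20, 0, 0, 0], [0, 0, 10, 0, 0, 0], [0, 0, 4, 0, 0, 0], [0, 0, 0, 0, 0, 0]]])

```text
clock: 11.5
position: [0.5587, -0.2164, 0.0373]
ee_rot: [-3.128, -0.286, 0.0]
force: [-0.2, -0.1, -0.1]
grip_width: -0.0
```

```bash
python3 - <<'E'
from h import *
st()
c=snap('scene','s4');crop('s4',155,185,285,305,5)
E
```

```text
t 11.50 plate xy [  -4.  -155.3] z 37.3 F plate [-0.19 -0.05] Fz -0.10 toolx yaw 10.43 tilt [-0.01  0.02] w -0.0000
```

View pics/s4_c155_185.png

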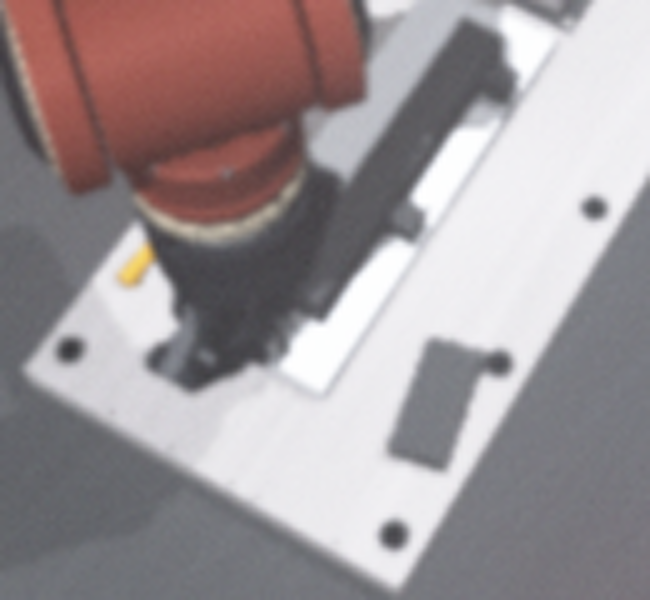

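>>> servo_tool(deltas=[[[2, 0, -3, 0, 0, 0], [2, 0, -2, 0, 0, 0], [0, -3, 0, 0, 0, 0], [0, -2, 0, 0, 0, 0], [0, -2, 0, 0, 0, 0], [0, -2, 0, 0, 0, 0], [0, -2, 0, 0, 0, 0], [0, -2, 0, 0, 0, 0]]])

```text
clock: 12.35
position: [0.5604, -0.2033, 0.0422]
ee_rot: [3.128, 0.285, -0.0]
force: [-0.7, -0.7, -1.5]
grip_width: 0.0
```

```bash
python3 - <<'E'
from h import *
st()
E
```

```text
t 12.35 plate xy [ 1.000e-01 -1.428e+02] z 42.2 F plate [-0.78 -0.52] Fz -1.54 toolx yaw 10.42 tilt [-0.   -0.03] w 0.0000
```

>>> servo_tool(deltas=[[[0, -3, 0, 0, 0, 0], [0, -3, 0, 0, 0, 0], [0, -3, 0, 0, 0, 0], [0, -3, 0, 0, 0, 0], [0, -3, 0, 0, 0, 0], [0, -3, 0, 0, 0, 0], [0, -3, 0, 0, 0, 0], [0, -3, 0, 0, 0, 0]]])

```text
clock: 13.15
position: [0.5561, -0.1794, 0.0423]
ee_rot: [3.129, 0.285, -0.0]
force: [-0.2, -1.0, -0.9]
grip_width: 0.0002
```

```bash
python3 - <<'E'
from h import *
st()
E
```

```text
t 13.15 plate xy [   0.2 -118.5] z 42.3 F plate [-0.41 -0.97] Fz -0.93 toolx yaw 10.42 tilt [-0. -0.] w 0.0002
```

>>> servo_tool(deltas=[[[0, -2, 0, 0, 0, 0], [0, -2, 0, 0, 0, 0], [0, -2, 0, 0, 0, 0], [0, -2, 0, 0, 0, 0], [0, -2, 0, 0, 0, 0], [0, -2, 0, 0, 0, 0], [0, -1, 0, 0, 0, 0], [0, -1, 0, 0, 0, 0]]])

```text
clock: 13.95
position: [0.5536, -0.1659, 0.0423]
ee_rot: [3.128, 0.285, -0.0]
force: [-0.4, -1.0, -1.4]
grip_width: -0.0002
```

```bash
python3 - <<'E'
from h import *
st()
c=snap('scene','s5');crop('s5',185,150,285,250,6)
E
```

```text
t 13.95 plate xy [   0.2 -104.7] z 42.3 F plate [-0.63 -0.92] Fz -1.36 toolx yaw 10.42 tilt [-0.01 -0.01] w -0.0002
```

View pics/s5_c185_150.png

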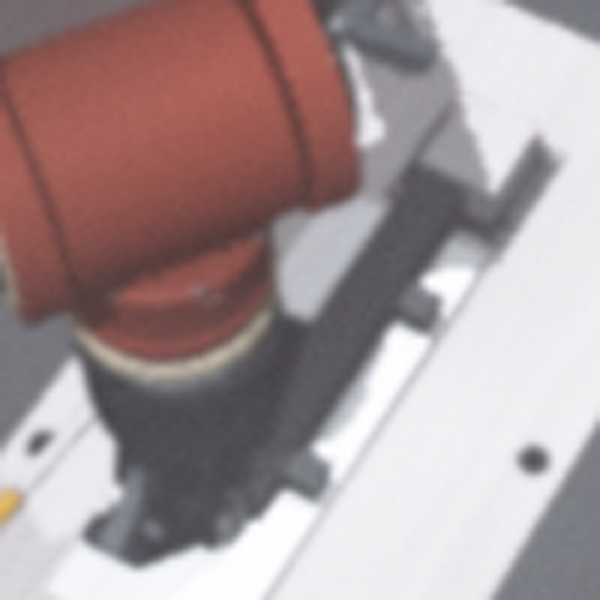

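>>> servo_tool(deltas=[[[0, -1, 0, 0, 0, 0], [0, -1, 0, 0, 0, 0], [0, -0.5, 0, 0, 0, 0], [0, -0.5, 0, 0, 0, 0], [0, -0.5, 0, 0, 0, 0], [0, -0.5, 0, 0, 0, 0], [0, 0, 0, 0, 0, 0], [0, 0, 0, 0, 0, 0]]])

```text
clock: 14.8
position: [0.5529, -0.162, 0.0423]
ee_rot: [-3.129, -0.285, -0.0]
force: [-1.0, -2.8, -0.4]
grip_width: 0.0002
```

```bash
python3 - <<'E'
from h import *
st()
E
```

```text
t 14.80 plate xy [   0.3 -100.7] z 42.3 F plate [-1.52 -2.56] Fz -0.37 toolx yaw 10.42 tilt [0.   0.01] w 0.0002
```

>>> servo_tool(deltas=[[[0, -0.5, 0, 0, 0, 0], [0, -0.5, 0, 0, 0, 0], [0, -0.5, 0, 0, 0, 0], [0, -0.5, 0, 0, 0, 0], [0, 0, 0, 0, 0, 0], [0, 0, 0, 0, 0, 0], [0, 0, 0, 0, 0, 0], [0, 0, 0, 0, 0, 0]]])

```text
clock: 15.6
position: [0.5526, -0.16, 0.0423]
ee_rot: [-3.128, -0.285, -0.0]
force: [-0.8, -1.4, -0.5]
grip_width: 0.0001
```

```bash
python3 - <<'E'
from h import *
st()
E
```

```text
t 15.60 plate xy [  0.4 -98.7] z 42.3 F plate [-1.08 -1.23] Fz -0.53 toolx yaw 10.42 tilt [0.   0.01] w 0.0001
```

>>> servo_tool(deltas=[[[0, -0.5, 0, 0, 0, 0], [0, -0.5, 0, 0, 0, 0], [0, -0.5, 0, 0, 0, 0], [0, -0.5, 0, 0, 0, 0], [0, 0, 0, 0, 0, 0], [0, 0, 0, 0, 0, 0], [0, 0, 0, 0, 0, 0], [0, 0, 0, 0, 0, 0]]])

```text
clock: 16.4
position: [0.5522, -0.158, 0.0423]
ee_rot: [-3.128, -0.285, -0.0]
force: [-1.2, -2.3, -0.8]
grip_width: 0.0001
```

```bash
python3 - <<'E'
from h import *
st()
E
```

```text
t 16.40 plate xy [  0.3 -96.7] z 42.3 F plate [-1.56 -2.04] Fz -0.75 toolx yaw 10.42 tilt [0.   0.01] w 0.0001
```

>>> servo_tool(deltas=[[[0, -0.5, 0, 0, 0, 0], [0, -0.5, 0, 0, 0, 0], [0, -0.5, 0, 0, 0, 0], [0, -0.5, 0, 0, 0, 0], [0, 0, 0, 0, 0, 0], [0, 0, 0, 0, 0, 0], [0, 0, 0, 0, 0, 0], [0, 0, 0, 0, 0, 0]]])

```text
clock: 17.2
position: [0.5518, -0.1561, 0.0423]
ee_rot: [3.129, 0.285, -0.0]
force: [-1.3, -1.5, -0.1]
grip_width: 0.0001
```

```bash
python3 - <<'E'
from h import *
st()
c=snap('scene','s6');crop('s6',185,150,285,250,6)
c=snap('top','t6');crop('t6',185,135,345,230,5)
E
```

```text
t 17.20 plate xy [  0.3 -94.8] z 42.3 F plate [-1.5 -1.2] Fz -0.14 toolx yaw 10.42 tilt [-0. -0.] w 0.0001
```

View pics/s6_c185_150.png

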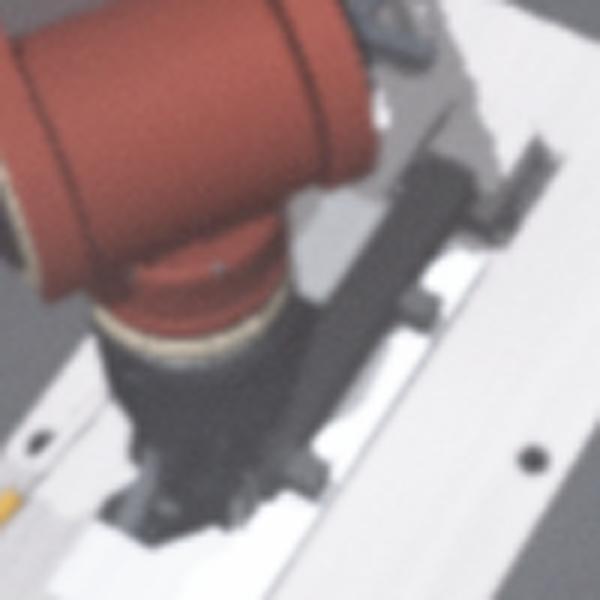

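View pics/t6_c185_135.png

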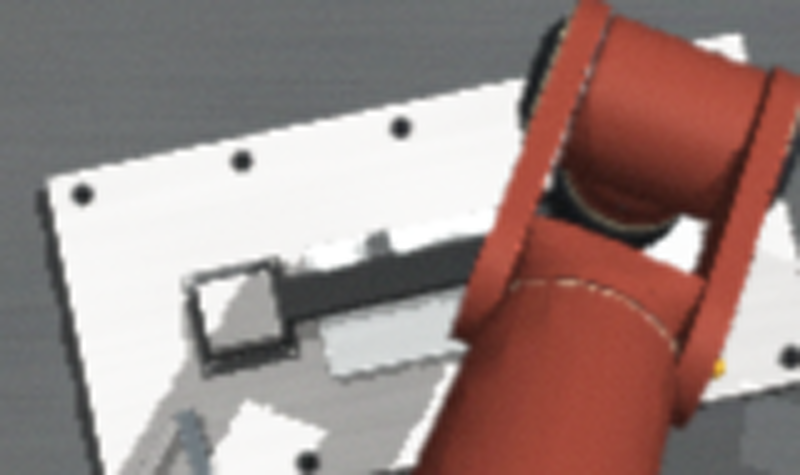

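>>> servo_tool(deltas=[[[0, -0.5, 0, 0, 0, 0], [0, -0.5, 0, 0, 0, 0], [0, -0.5, 0, 0, 0, 0], [0, 0, 0, 0, 0, 0], [0, 0, 0, 0, 0, 0], [0, 0, 0, 0, 0, 0], [0, 0, 0, 0, 0, 0], [0, 0, 0, 0, 0, 0]]])

```text
clock: 18.1
position: [0.5518, -0.1559, 0.0425]
ee_rot: [3.126, 0.285, 0.001]
force: [-0.8, -6.9, -1.5]
grip_width: -0.0003
```

```bash
python3 - <<'E'
from h import *
st()
E
```

```text
t 18.10 plate xy [  0.4 -94.6] z 42.5 F plate [-2.08 -6.67] Fz -1.48 toolx yaw 10.42 tilt [ 0.05 -0.15] w -0.0003
```

>>> servo_tool(deltas=[[[0, -0.4, 0, 0, 0, 0], [0, 0, 0, 0, 0, 0], [0, 0, 0, 0, 0, 0], [0, 0, 0, 0, 0, 0], [0, 0, 0, 0, 0, 0], [0, 0, 0, 0, 0, 0], [0, 0, 0, 0, 0, 0], [0, 0, 0, 0, 0, 0]]])

```text
clock: 18.9
position: [0.5518, -0.1558, 0.0426]
ee_rot: [3.125, 0.285, 0.001]
force: [0.4, -7.7, -1.4]
grip_width: 0.0001
```

```bash
python3 - <<'E'
from h import *
st()
c=snap('scene','s7');crop('s7',205,140,285,220,7)
E
```

```text
t 18.90 plate xy [  0.3 -94.5] z 42.6 F plate [-1.01 -7.63] Fz -1.39 toolx yaw 10.42 tilt [ 0.06 -0.19] w 0.0001
```

View pics/s7_c205_140.png

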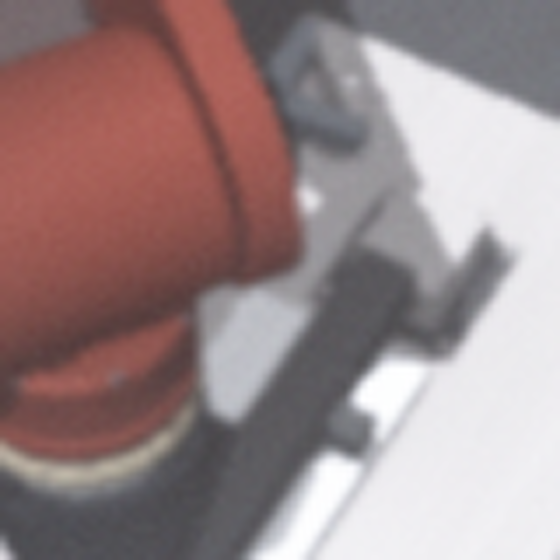

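>>> servo_tool(deltas=[[[0, 2, 0, 0, 0, 0], [0, 8, 0, 0, 0, 0], [0, 10, -5, 0, 0, 0], [0, 0, -40, 0, 0, 0], [-40, 0, -40, 0, 0, 0], [-50, 0, 0, 0, 0, 0], [-50, 0, 0, 0, 0, 0], [0, 0, 0, 0, 0, 0]]])

```text
clock: 19.75
position: [0.4172, -0.198, 0.1213]
ee_rot: [-3.127, -0.28, 0.004]
force: [1.0, 0.3, -0.7]
grip_width: -0.0001
```

```bash
python3 - <<'E'
from h import *
st()
c=snap('scene','s8');crop('s8',185,150,285,250,6)
c=snap('top','t8');crop('t8',185,135,345,230,5)
E
```

```text
t 19.75 plate xy [-139.7 -111.2] z 121.3 F plate [0.99 0.12] Fz -0.73 toolx yaw 10.23 tilt [-0.17  0.09] w -0.0001
```

View pics/s8_c185_150.png

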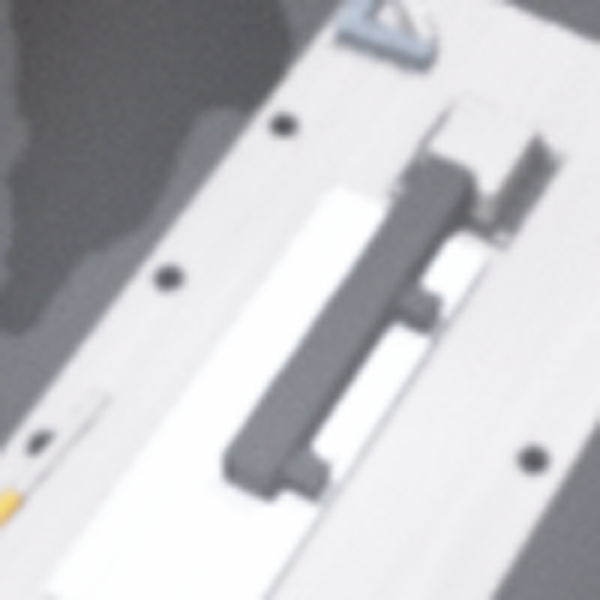

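View pics/t8_c185_135.png

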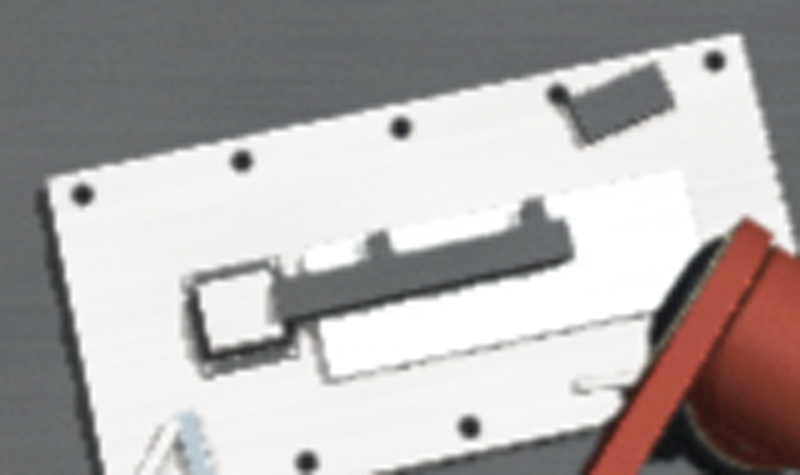

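```bash
python3 - <<'E'
from h import *
def edge(tag,us):
    g=cv2.cvtColor(cv2.imread('pics/%s.png'%tag),cv2.COLOR_BGR2GRAY).astype(float); c=load(tag); out=[]
    for u in us:
        # from tube center go down to find crossing of 160
        p=PT+PR@np.array([0,0]); 
        v0=int(192-(u-260)*0.187)
        col=g[v0:v0+25,u]; i=np.where(col>150)[0][0]; v=v0+i-1+(150-col[i-1])/(col[i]-col[i-1])
        out.append((PR.T@(pw(c,u,v,.034)[:2]-PT))*1000)
    return np.array(out)
us=range(258,294,1)
for t in('t3','t8'):
    e=edge(t,us); k=np.polyfit(e[:,1],e[:,0],1); print(t,'x at y=0 %.2f, y=-50 %.2f slope %.4f resid %.2f y-range %s'%(k[1],np.polyval(k,-50),k[0],np.std(e[:,0]-np.polyval(k,e[:,1])),(e[:,1].min(),e[:,1].max())))
e=edge('t8',range(252,298)); k=np.polyfit(e[:,1],e[:,0],1);print(k)
E
```

```text
t3 x at y=0 -12.85, y=-50 -12.87 slope 0.0002 resid 0.41 y-range (np.float64(-63.62964341902783), np.float64(44.2991282716992))
t8 x at y=0 -13.31, y=-50 -12.96 slope -0.0071 resid 0.42 y-range (np.float64(-63.61354741717226), np.float64(44.75211048684919))
[-1.16361713e-02 -1.33164374e+01]
```

>>> servo_tool(deltas=[[[20, -33, 0, 0, 0, 0], [20, -33, 0, 0, 0, 0], [20, -33, 0, 0, 0, 0], [20, -33, 0, 0, 0, 0], [20, -34, 0, 0, 0, 0], [20, -34, 0, 0, 0, 0], [20, -34, 0, 0, 0, 0], [0, 0, 0, 0, 0, 0]]])

```text
clock: 20.65
position: [0.5201, 0.0614, 0.1235]
ee_rot: [-3.126, -0.294, -0.003]
force: [-0.2, -0.2, 0.2]
grip_width: -0.0002
```

>>> servo_tool(deltas=[[[0, 0, 30, 0, 0, 0], [0, 0, 20, 0, 0, 0], [0, 0, 10, 0, 0, 0], [0, 0, 3, 0, 0, 0], [0, 0, 0, 0, 0, 0], [0, 0, 0, 0, 0, 0], [0, 0, 0, 0, 0, 0], [0, 0, 0, 0, 0, 0]]])

```text
clock: 21.45
position: [0.5181, 0.057, 0.0606]
ee_rot: [3.128, 0.285, 0.003]
force: [0.1, 0.1, 0.1]
grip_width: 0.0001
```

```bash
python3 - <<'E'
from h import *
st()
c=snap('scene','s9');crop('s9',205,120,285,220,6)
E
```

```text
t 21.45 plate xy [  6.3 120.9] z 60.6 F plate [0.15 0.1 ] Fz 0.05 toolx yaw 10.41 tilt [ 0.1 -0. ] w 0.0001
```

View pics/s9_c205_120.png

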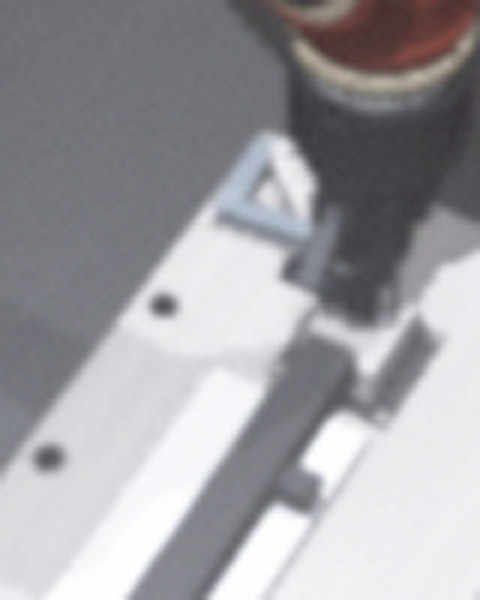

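>>> servo_tool(deltas=[[[-6.5, -1.5, 0, 0, 0, 0], [0, 0, 8, 0, 0, 0], [0, 0, 3, 0, 0, 0], [0, 0, 2, 0, 0, 0], [0, 0, 2, 0, 0, 0], [0, 0, 2, 0, 0, 0], [0, 0, 2, 0, 0, 0], [0, 0, 0, 0, 0, 0]]])

```text
clock: 22.3
position: [0.5101, 0.0574, 0.0407]
ee_rot: [-3.128, -0.285, 0.004]
force: [-3.6, -0.3, 5.0]
grip_width: 0.0001
```

```bash
python3 -c "
from h import *
st()"
```

```text
t 22.30 plate xy [ -1.5 122.8] z 40.7 F plate [-3.63  0.42] Fz 4.99 toolx yaw 10.43 tilt [-0.14 -0.  ] w 0.0001
```

>>> servo_tool(deltas=[[[-0.3, 0, 2, 0, 0, 0], [0, 0, 2, 0, 0, 0], [0, 0, 2, 0, 0, 0], [0, 0, 2, 0, 0, 0], [0, 0, 2, 0, 0, 0], [0, 0, 2, 0, 0, 0], [0, 0, 2, 0, 0, 0], [0, 0, 1, 0, 0, 0]]])

```text
clock: 23.1
position: [0.5103, 0.0574, 0.0264]
ee_rot: [-3.128, -0.285, 0.002]
force: [-5.1, -0.7, 9.2]
grip_width: 0.0001
```

```bash
python3 -c "
from h import *
st()"
```

```text
t 23.10 plate xy [ -1.3 122.7] z 26.4 F plate [-5.13  0.25] Fz 9.19 toolx yaw 10.42 tilt [-0.09  0.  ] w 0.0001
```

>>> servo_tool(deltas=[[[0, 0, 1, 0, 0, 0], [0, 0, 1, 0, 0, 0], [0, 0, 0.5, 0, 0, 0], [0, 0, 0.5, 0, 0, 0], [0, 0, 0.3, 0, 0, 0], [0, 0, 0, 0, 0, 0], [0, 0, 0, 0, 0, 0], [0, 0, 0, 0, 0, 0]]])

```text
clock: 23.9
position: [0.5103, 0.0574, 0.0233]
ee_rot: [-3.128, -0.285, 0.003]
force: [-6.1, -0.1, 8.7]
grip_width: 0.0003
```

```bash
python3 -c "
from h import *
st()"
```

```text
t 23.90 plate xy [ -1.3 122.7] z 23.3 F plate [-6.03  1.03] Fz 8.68 toolx yaw 10.42 tilt [-0.09  0.  ] w 0.0003
```

>>> servo_tool(deltas=[[[0, 0, 0.4, 0, 0, 0], [0, 0, 0.4, 0, 0, 0], [0, 0, 0.3, 0, 0, 0], [0, 0, 0.2, 0, 0, 0], [0, 0, 0, 0, 0, 0], [0, 0, 0, 0, 0, 0], [0, 0, 0, 0, 0, 0], [0, 0, 0, 0, 0, 0]]])

```text
clock: 24.7
position: [0.5103, 0.0574, 0.0225]
ee_rot: [-3.128, -0.286, 0.003]
force: [-7.2, 0.3, 12.7]
grip_width: 0.0
```

```bash
python3 -c "
from h import *
st()"
```

```text
t 24.70 plate xy [ -1.3 122.8] z 22.5 F plate [-6.98  1.61] Fz 12.69 toolx yaw 10.43 tilt [-0.12  0.  ] w 0.0000
```

>>> servo_tool(deltas=[[[0, 0, 0.2, 0, 0, 0], [0, 0, 0, 0, 0, 0], [0, 0, 0, 0, 0, 0], [0, 0, 0, 0, 0, 0], [0, 0, 0, 0, 0, 0], [0, 0, 0, 0, 0, 0], [0, 0, 0, 0, 0, 0], [0, 0, 0, 0, 0, 0]]])

```text
clock: 25.5
position: [0.5103, 0.0574, 0.0225]
ee_rot: [-3.128, -0.285, 0.003]
force: [-7.5, 0.9, 13.9]
grip_width: 0.0002
```

>>> servo_tool(deltas=[[[0, 0, -2, 0, 0, 0], [0, 0, -5, 0, 0, 0], [0, 0, -10, 0, 0, 0], [0, 0, -20, 0, 0, 0], [0, 0, -40, 0, 0, 0], [-40, 0, -30, 0, 0, 0], [-40, 0, 0, 0, 0, 0], [-40, 0, 0, 0, 0, 0]]])

```text
clock: 26.3
position: [0.3923, 0.0354, 0.1294]
ee_rot: [3.128, 0.286, 0.004]
force: [-0.3, -0.3, -0.1]
grip_width: -0.0002
```

```bash
python3 - <<'E'
from h import *
st()
c=snap('scene','s10');crop('s10',185,150,285,250,6)
for u,v in((264,176),(266,180),(262,178)): print(pw(c,u,v))
c=snap('top','t10');crop('t10',185,135,345,230,5)
g=cv2.cvtColor(cv2.imread('pics/t10.png'),cv2.COLOR_BGR2GRAY).astype(float); out=[]
for u in range(252,298):
    v0=int(192-(u-260)*0.187); col=g[v0:v0+25,u]; i=np.where(col>150)[0][0]; v=v0+i-1+(150-col[i-1])/(col[i]-col[i-1])
    out.append((PR.T@(pw(c,u,v,.034)[:2]-PT))*1000)
e=np.array(out); print(np.polyfit(e[:,1],e[:,0],1))
E
```

```text
t 26.30 plate xy [-121.3  122.8] z 129.4 F plate [-0.4  -0.26] Fz -0.13 toolx yaw 10.44 tilt [ 0.16 -0.02] w -0.0002
[0.51020973 0.05664501 0.03470577]
[0.52127875 0.05225789 0.0301153 ]
[0.52199997 0.03338093 0.06097548]
[-1.15425352e-02 -1.33611682e+01]
```

View pics/s10_c185_150.png

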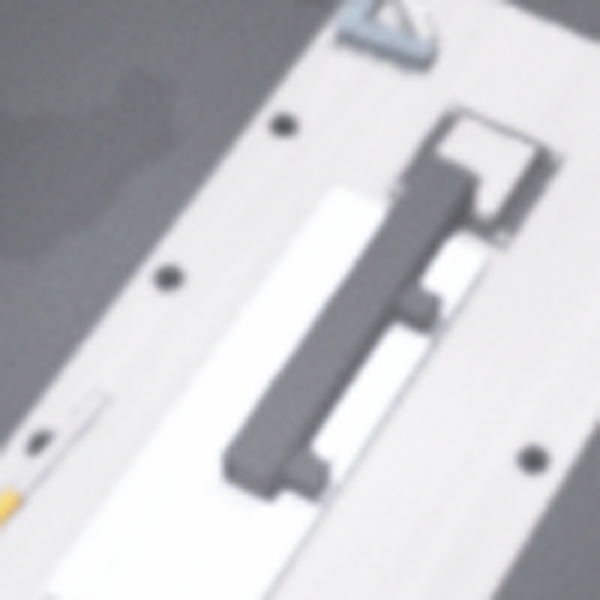

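View pics/t10_c185_135.png

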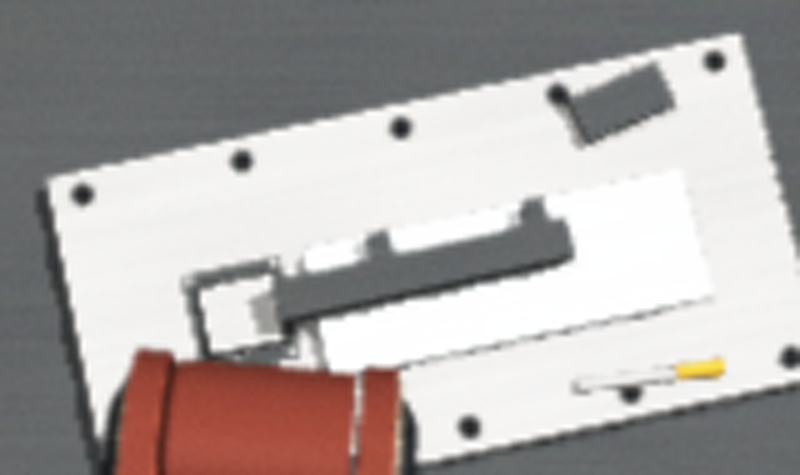

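```bash
python3 -c "
from h import *
print(ctrl.job_done())"
```

```text
the job is handed in; nothing more can be done
None
```

The job is done and handed in at about 26 s. The stop is latched down again and the tube is seated against the lugs with its end at the stop.

- **First press:** I pressed the stop to its bottom at 13.9 N. It sprang up, with its top measured about 48 mm above the table (47 nominal).
- **Seating the tube:** I pushed the tube's side square against both lugs at about 7 N, plus a small further push that I didn't read. I then slid it by its end until it met the stop and held it there for over 0.8 s at 7–8 N. I take about 1–2 N of that to be drag.
- **Second press:** I pressed the stop to its bottom again at 13.9 N. It stayed down, with its top at about 30–35 mm in the depth image and visibly sunk in its frame.

**Last checks:**
- **Tube:** its edge is within about 1 mm of the seated line and about 0.01 rad off parallel. It did not move during the second press.
- **Other tools:** the magnet, scriber and offcut are where they were in the last pictures. I did not re-measure the tape, spanner or try square, but the arm never went near them.
- **Arm:** it was clear of everything when I handed in.

**Lateral force:** both presses showed a sideways force of 7–9 N on the tool. Combined with the downward force it stayed below about 17 N, so it was under the 25 N limit.

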